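Dock the battery pack with its heavy end on the contacts

TASK

Pick the battery pack up by its red handle and let it hang free: the end that dips holds the cells. Set it down gently, without dropping it, centred in the steel rocking cradle of the charging dock so that this heavy end rocks the cradle down onto the green contact block, and let go of it. Then push the dock's red switch lever all the way over towards the green-block end, leaving the pack in place and the other things on the bench alone.

Things in the scene. Friction and masses are not known exactly. Their poses are not given: they have to be found in the camera images.
- pack: Battery pack: black box, a yellow bumper on each end, 180 long (x) x 56 wide (y) x 48 mm high, about 0.73 kg. Origin: centre of its underside, z up. Both ends look the same, but the cells sit fixed inside one end (which one varies), so its centre of mass lies 19 to 25 mm off the middle towards that end. Hung by its handle it tilts up to 12 degrees, heavy end down.
- grip (a point): Grip point in the red handle, 92 mm above the pack's underside, over its middle. Handle: upright plate 36 along the pack x 14 across x 34 mm high (72 to 106 mm above the underside), on a cross pin 58 mm above the underside (34 mm below this point) between lugs 66 mm high; swings 12 degrees either way along the pack to stops, a light spring keeps it upright. Axes as the pack's when upright.
- dock: Charging dock fixed to the bench: aluminium base plate 260 (x) x 90 mm, 12 mm thick, with a side plate towards +y that carries the switch. Origin under the middle of the cradle, z up. Green contact block with copper strips at its +x end, a black rubber block of the same size at its -x end (both 30 mm high, 72 to 127 mm from the middle).
- cradle_mid (a point): Centre of the cradle's floor, 48 mm above the bench when level. The cradle is a steel trough 190 mm long (x), open at both ends; flat floor 62 mm wide, flared side walls rising 17 mm above it (70 mm apart at the top). x along the trough to the green block, z up from the floor; tips with the cradle, whose pin is 8 mm below. The pack's underside goes on this floor.
- cradle (a joint): Tilt of the cradle on its cross pin (40 mm above the bench), rad. +0.12: green-block (+x) end down on the contacts; -0.12: rubber-block end down; it moves freely with slight friction and may start anywhere.
- contact (a point): Middle of the top of the green contact block, 112 mm from the dock's origin along its +x, 30 mm above the bench.
- switch (a joint): Angle of the switch lever, rad: about 0 to 0.2 at the start (off, leaning to the dock's -x), 1.0 fully over to the dock's +x (on). It stays where it is left.
- switch_tip (a point): Centre of the red ball (26 mm) on top of the switch lever. The lever turns about a cross pin (along the dock's y) 34 mm above the bench, 135 mm to the dock's +y from its origin, over a grey block 70 x 50 mm, 37 mm high above the bench; ball centre 80 mm from the pin. It leans 0.5 rad to the dock's -x at joint 0 and as much to +x at 1.0. Stands up to 127 mm above the bench. Moves with about 1 N at the ball.
- bottle: Clear bottle with a green cap, 56 mm across, 150 mm high, origin under its centre. Leave alone.
- padlock: Brass padlock standing up, 28 x 50 x 72 mm, origin under its centre. Leave alone.
- screwdriver: Screwdriver lying on the bench. Leave alone.
Things that resemble listed ones, but are neither listed nor needed, are in the scene too. There is more than one size of the pack; the one meant has the size given above.

How it is judged:
On the way, in this order (a step that is already met when the one before it is completed fails the run):
1. the pack hangs by its handle, clear of everything, with one end dipped by more than 0.12 rad (height (world z) of pack above 0.05 m and contact force between pack and dock below 0.05 N and (angle between pack's own x axis and vertical below 1.45 rad or angle between pack's own x axis and vertical above 1.69 rad)), for 0.2 s.
2. the pack lies centred in the cradle, the cradle is down on the green contact block, and the fingers have let go of the pack (x of pack in the frame of cradle_mid between -0.015 and 0.015 m and y of pack in the frame of cradle_mid between -0.008 and 0.008 m and z of pack in the frame of cradle_mid between -0.005 and 0.005 m and angle between the x axis of pack and the x axis of cradle_mid, either way round below 0.1 rad and angle between pack's own z axis and vertical below 0.25 rad and value of joint cradle above 0.1 rad and contact force between the fingers and pack below 0.05 N), for 0.3 s.
3. the switch lever is pushed over (value of joint switch above 0.85 rad), for 0.2 s.
At the end, for the whole second after the job is handed in: The pack lies still on the cradle floor, middle within 15 mm of the cradle's middle along it, within 8 mm across it, in line with it within 0.1 rad; the cradle is down at the green block (joint above 0.1 rad); the switch lever is over (above 0.85 rad) (x of pack in the frame of cradle_mid between -0.015 and 0.015 m and y of pack in the frame of cradle_mid between -0.008 and 0.008 m and z of pack in the frame of cradle_mid between -0.005 and 0.005 m and angle between the x axis of pack and the x axis of cradle_mid, either way round below 0.1 rad and angle between pack's own z axis and vertical below 0.25 rad and value of joint cradle above 0.1 rad and value of joint switch above 0.85 rad and linear speed of pack below 0.02 m/s); the robot touches nothing.
It fails at once if the bottle, padlock or screwdriver is moved by more than 30 mm (distance of any of bottle, padlock, screwdriver from where it was at the start of the episode above 0.03 m).
It fails at once if the pack is slammed or pressed hard on the dock (over 60 N between them) (contact force between pack and dock above 60 N).
It fails at once if the pack is dropped (faster than 0.35 m/s with no finger on it) (contact force between the fingers and pack below 0.05 N and linear speed of pack above 0.35 m/s).
It also fails if it takes over 72 s, if anything falls off the work surface, if the arm or the gripper's body presses on something with over 40 N, if the wrist force passes 120 N, or if a joint passes its speed limit or range.

ROBOT

A 6-joint arm with a two-finger parallel gripper is mounted at the origin on the work surface. World frame = base frame: x ahead of the robot, y to its left, z up, the work surface at z = 0. Lengths are in m, angles in rad, forces in N, time in s.
With the tool pointing down it reaches from about 0.325 to 0.85 m from the base axis. Payload 15.5 kg.
Tool frame: the origin (TCP) lies at the very end of the fingers, on their centre line; the grasp point (between the pads) lies 19 mm behind it; z points along the fingers, y is the line along which they close (so a half turn about z gives the same grasp; the last joint's range is limited). The gripper opens to 91 mm and grips with 3 to 60 N. Pads are 32 mm wide; open, the fingers measure 118 mm over their backs; the gripper's body (76 mm by 178 mm) begins 60 mm behind the grasp point.
Start: joints at [-1.266, 0.494, 1.345, -0, 1.302, -0.096], TCP at [0.243, -0.576, 0.214] pointing down, gripper open.
Joint ranges: [-2.91, 2.91], [-0.82, 2.16], [0.22, 2.67], [-1.22, 4.37], [0.12, 2.79], [-3.08, 3.08]. Speed limits (rad/s): [1.89, 1.89, 2.57, 3.01, 3.01, 3.01].

INTERFACE

Orientations are given as a unit quaternion [w, x, y, z].
In Python, from workcell import manip gives the robot as it stands. Calls block until the motion is done:
- manip.reach(position, orientation): joint-space move of the TCP to a pose.
- manip.line_to(position, rotation=None, speed=0.15, force_limit=None): straight line of the TCP; rotation=None keeps the orientation; speed is the mean speed in m/s. With force_limit (N) it stops when the force on the tool has changed by that much, and returns True; else False.
- manip.movej(angles): joint-space move.
- manip.gripper_open() and manip.close(strength=None): open the fingers fully, or close them until they stop; strength is the grip in N (None keeps the last).
- manip.dwell(seconds).
- manip.ik(position, orientation): joint angles nearest the present ones, or None.
- manip.sense(): the state.
- manip.capture(name): name is "side" or "top"; returns the picture (400x640x3 uint8, red, green, blue); there is no depth.
- manip.camera_model(name): a dict with "fx", "fy", "cx", "cy" (pixels), "distortion" ([k1, k2, p1, p2, k3] as OpenCV has them; the pictures are not rectified), "R" (3x3) and "t" (3): a world point X has camera coordinates R X + t. Camera axes: x right, y down, z forward; pixel columns grow to the right and rows downward; lengths in m; the calibration is good to about 2 mm. A picture is of the moment at which its call begins. camera_model takes no time and is no camera call.
A pose or a line that the arm cannot do raises manip.PlanningError and nothing moves.
- manip.sign_off(): hands the job in; it is judged then, once.
The state is a dict: "t": time; "joints": joint angles; "dq": joint speeds; "effort": joint torques, N m; "tool_pos": TCP position; "tcp_rot": TCP orientation; "ft_force": force on the tool from outside, world axes, zero at the start; "wrist_torque": the same for the moment, N m; "finger_gap": finger opening in m; "finger_force": force on a finger pad.
Only numpy, scipy, OpenCV 4.12 (cv2) and the standard library are available. Lean on these libraries where they do the work, as an engineer would, in place of code of your own. Each camera call takes 0.05 s, during which the arm holds its last target. There are 200 camera calls.

## Working session

There is one attempt and no reset: what is moved stays moved. The work goes in short steps, each a Python script; the robot and the scene stay as the last script left them, time stands still between calls to the robot, and variables do not carry over. Pictures are saved under pics/ and viewed, at most 10 in all, crops included, and the job is handed in when it is done.

```bash
mkdir -p pics; ls; python3 - <<'E'
from workcell import manip
import cv2
for n in("top","side"):
    cv2.imwrite(f"pics/{n}0.png",manip.capture(n)[:,:,::-1]); m=manip.camera_model(n); print(n,m)
print(manip.sense())
E
```

```text
pics
top {'fx': 393.5764512301265, 'fy': 393.5764512301265, 'cx': 315.37217739091005, 'cy': 193.65962532851847, 'distortion': array([-0.00864889,  0.        ,  0.        ,  0.        ,  0.        ]), 'R': array([[ 0.01278179, -0.99990259, -0.00560737],
       [-0.97735819, -0.01130871, -0.21128909],
       [ 0.21120509,  0.00818106, -0.97740753]]), 't': array([0.10904205, 0.5100607 , 1.15885382])}
side {'fx': 414.62889259887515, 'fy': 414.62889259887515, 'cx': 322.748053488793, 'cy': 196.22620664344632, 'distortion': array([0.00028161, 0.        , 0.        , 0.        , 0.        ]), 'R': array([[-0.75502992, -0.65557023, -0.01255003],
       [-0.45454676,  0.537111  , -0.71056247],
       [ 0.47256436, -0.53079134, -0.70352219]]), 't': array([0.46148801, 0.24993889, 0.99082329])}
{'t': 0.1, 'joints': array([-1.26647727e+00,  4.94120477e-01,  1.34605532e+00,  9.70676381e-06,
        1.30248529e+00, -9.54814048e-02]), 'dq': array([-0.0001168 , -0.00240394,  0.00130878, -0.00150189,  0.00134285,
       -0.00043133]), 'effort': array([ 1.34092334e-03, -8.80240774e+01, -3.82544410e+01,  7.09914789e-02,
        4.83536941e-02, -4.05836772e-05]), 'tool_pos': array([ 0.243189  , -0.57538843,  0.21340293]), 'tcp_rot': array([-5.31794969e-04,  9.80086510e-01,  1.98570258e-01, -5.10274435e-05]), 'ft_force': array([-0.33695775,  0.02146656, -0.52508923]), 'wrist_torque': array([ 0.03774822, -0.05044845,  0.03595035]), 'finger_force': 0.0, 'finger_gap': 0.09081831988112182}
```

View pics/top0.png

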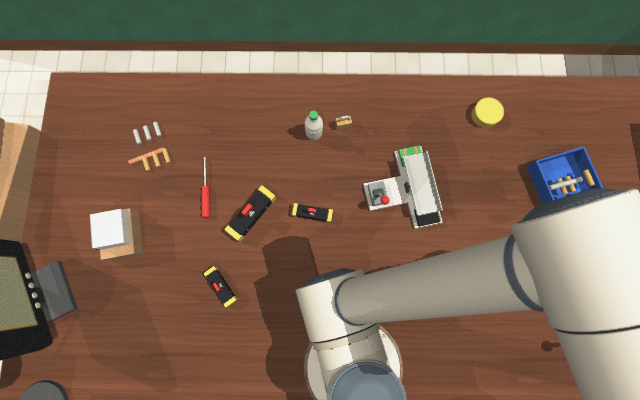

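View pics/side0.png

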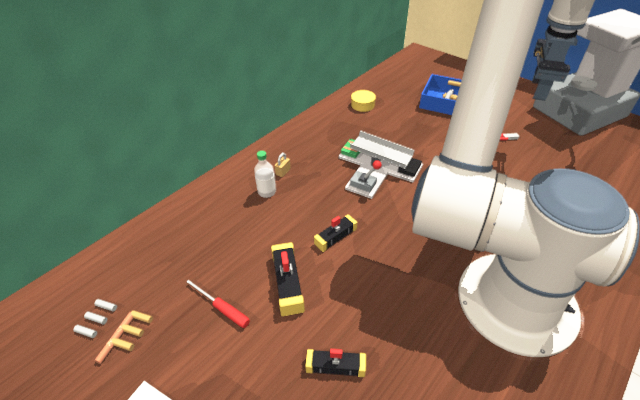

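Candidates for the pack in the top view: (250,213) large, about 65 px or 0.18 m long; (312,213) and (220,287) small, about 40 px or 0.115 m. I choose the one at (250,213). The dock is at (415,188), with the green block at (411,152), the rubber block at (428,220) and the switch ball at (385,200). Next I check these in a close crop.

```bash
python3 - <<'E'
import cv2,numpy as np
t=cv2.imread("pics/top0.png");s=cv2.imread("pics/side0.png")
def c(i,x,y,w,h,k):return cv2.resize(i[y:y+h,x:x+w],None,fx=k,fy=k,interpolation=cv2.INTER_CUBIC)
a=np.hstack([c(t,215,175,80,75,5),c(t,360,140,80,75+20,5)[:375]])
# exact layout: each tile 400x~290
T=[c(t,215,178,80,70,5),c(t,355,142,100,90,4)[:350],c(s,260,210,80,110,5)[:0]]
cv2.imwrite("pics/c1.png",np.hstack([c(t,220,180,60,64,6)[:, :360],np.vstack([c(t,355,142,90,90,4.5)])[:384,:]] if False else [cv2.resize(t[180:244,220:280],(400,427),interpolation=2),cv2.resize(t[142:232,358:442],(399,427),interpolation=2)]))
cv2.imwrite("pics/c2.png",np.hstack([cv2.resize(s[235:320,260:316],(336,510),interpolation=2),cv2.resize(s[125:210,335:427],(460,425),interpolation=2)[:510] if False else cv2.copyMakeBorder(cv2.resize(s[125:205,335:427],(460,400),interpolation=2),0,110,0,0,0)]))
E
```

```text
(no output)
```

View pics/c1.png

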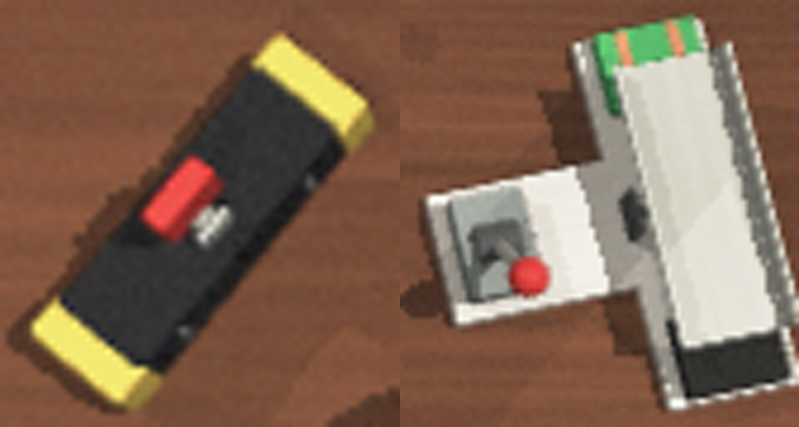

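View pics/c2.png

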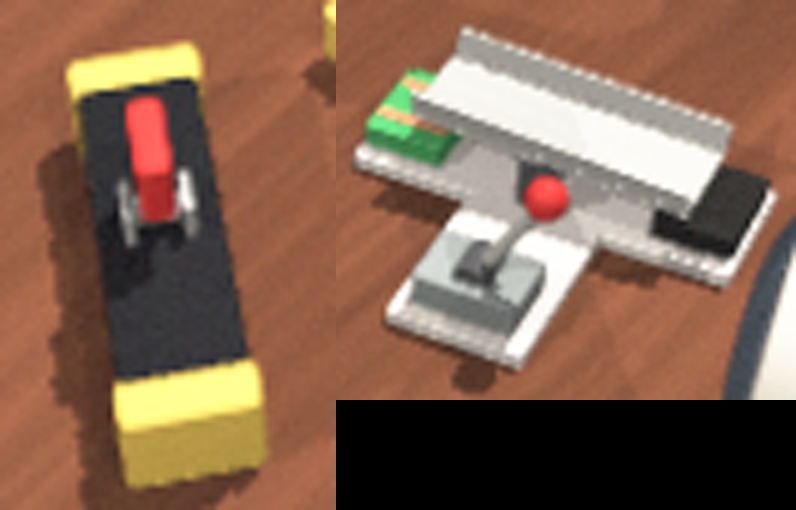

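```bash
cat > h.py <<'E'
import numpy as np,cv2
from scipy.optimize import least_squares
from scipy.spatial.transform import Rotation as Rn
from workcell import manip
C={n:manip.camera_model(n) for n in("top","side")}
def proj(n,X):
    m=C[n];K=np.array([[m["fx"],0,m["cx"]],[0,m["fy"],m["cy"]],[0,0,1]])
    return cv2.projectPoints(np.atleast_2d(X).astype(float),cv2.Rodrigues(m["R"])[0],m["t"],K,m["distortion"])[0][:,0]
def place(p,L):
    c,s=np.cos(p[2]),np.sin(p[2]);L=np.atleast_2d(L)
    return np.c_[p[0]+c*L[:,0]-s*L[:,1],p[1]+s*L[:,0]+c*L[:,1],L[:,2]]
def fit(obs,p0):  # obs: list of (cam,local,pix)
    f=lambda p:np.concatenate([proj(n,place(p,l))[0]-u for n,l,u in obs])
    r=least_squares(f,p0,loss="soft_l1");print(np.round(r.x,4),np.round(f(r.x).reshape(-1,2),1).tolist());return r.x
def tool(yaw,tilt=0):
    """z down, tool y along local y of yaw frame; handle axis leaning by tilt about local y (+ = towards +x)"""
    R=Rn.from_euler('z',yaw)*Rn.from_euler('y',tilt)*Rn.from_euler('x',np.pi)
    q=R.as_quat();return R,np.r_[q[3],q[:3]]
E
python3 - <<'E'
from h import *
A=lambda x,y:(220+x/6.667,180+y/6.67)
B=lambda x,y:(358+(x-400)/4.75,142+y/4.744)
D=lambda x,y:(260+x/6,235+y/6)
F=lambda x,y:(335+(x-336)/5,125+y/5)
a,b,h=.09,.028,.048
P=[("top",(a,b,h),A(282,35)),("top",(a,-b,h),A(372,105)),("top",(-a,b,h),A(32,328)),("top",(-a,-b,h),A(130,402)),
("side",(a,b,h),D(70,65)),("side",(a,-b,h),D(200,45)),("side",(-a,b,h),D(118,430)),("side",(-a,-b,h),D(262,405)),
("top",(0,0,.106),A(183,198))]
# side view check decides which corner is which
p=fit(P,[.45,.17,-.7]);
for q in [(a,b,h),(a,-b,h),(-a,b,h),(-a,-b,h)]: print(proj("side",place(p,q)))
d=fit([("top",(-.13,.045,.012),B(672,405)),("top",(.13,.045,.012),B(572,45)),("side",(.13,.045,.012),F(355,152)),("side",(-.13,.045,.012),F(727,278)),("side",(-.13,-.045,.012),F(774,192)),("top",(-.13,-.045,.012),B(801,383))],[.5,-.2,.1])
for s in(0,.1,.2):
    t=-.5+s;X=place(d,(.08*np.sin(t),.135,.034+.08*np.cos(t)));print(s,X,proj("top",X),proj("side",X))
print("ball",B(529,275),F(546,198))
np.savez("est.npz",p=p,d=d)
E
```

```text
[ 0.4488  0.3167 -0.67  ] [[-0.5, -0.5], [-0.3, 0.1], [-1.5, 0.2], [-2.5, 0.7], [0.4, -1.2], [0.4, -1.2], [0.3, -0.4], [0.8, -0.5], [-1.2, -0.5]]
[[272.03125062 244.61113164]]
[[293.73382335 241.28217494]]
[[279.94277372 306.22439064]]
[[304.49267914 302.00031534]]
[ 0.5468 -0.2122  0.2194] [[-0.7, 1.0], [-0.1, -0.6], [-0.4, -0.2], [0.4, -0.8], [0.5, -0.3], [-0.1, -0.2]]
0 [[ 0.48001766 -0.08882655  0.1042066 ]] [[384.50858264 200.42276166]] [[377.02934981 164.90467699]]
0.1 [[ 0.48704557 -0.08725914  0.10768488]] [[384.11308507 197.83923914]] [[374.80818811 163.22708122]]
0.2 [[ 0.49437729 -0.08562396  0.11042692]] [[383.64947973 195.197656  ]] [[372.46902063 161.71436987]]
ball (385.1578947368421, 199.96795952782463) (377.0, 164.6)
```

```bash
python3 - <<'E'
from h import *
e=np.load("est.npz");p=e["p"];d=e["d"]
for k in(0,np.pi):
  _,q=tool(p[2]+k);print("pack",k,manip.ik([p[0],p[1],.073],q))
  _,q=tool(d[2]+k,-.09);print("dock",k,manip.ik([d[0],d[1],.12],q))
k=0
js=[(abs(j[5]),k) for k in(0,np.pi) for j in[manip.ik([p[0],p[1],.073],tool(p[2]+k)[1])] if j is not None]
k=min(js)[1];_,q=tool(p[2]+k)
manip.reach([p[0],p[1],.26],q);manip.line_to([p[0],p[1],.125],speed=.2)
im=manip.capture("top");im2=manip.capture("side");print(k,manip.sense()["t"],manip.sense()["joints"])
cv2.imwrite("pics/c3.png",np.hstack([cv2.resize(im[170:250,210:290],(400,400),interpolation=2),cv2.resize(im2[220:320,240:340],(400,400),interpolation=2)])[:,:,::-1])
E
```

```text
pack 0 [ 5.05867732e-01  5.69210144e-01  1.68272103e+00 -4.44089210e-16
  8.89661480e-01  2.74667090e+00]
dock 0 [-0.5082087   0.51630012  1.61561477  0.07389364  0.94368953  0.80175245]
pack 3.141592653589793 [ 5.05867732e-01  5.69210144e-01  1.68272103e+00 -4.44089210e-16
  8.89661480e-01 -3.94921756e-01]
dock 3.141592653589793 [-0.43882836  0.57898805  1.48167188 -0.06019689  1.15287252 -2.20264274]
3.141592653589793 4.2333 [ 5.05795254e-01  4.92827147e-01  1.63568805e+00  6.51076182e-06
  1.01093370e+00 -3.94932539e-01]
```

View pics/c3.png

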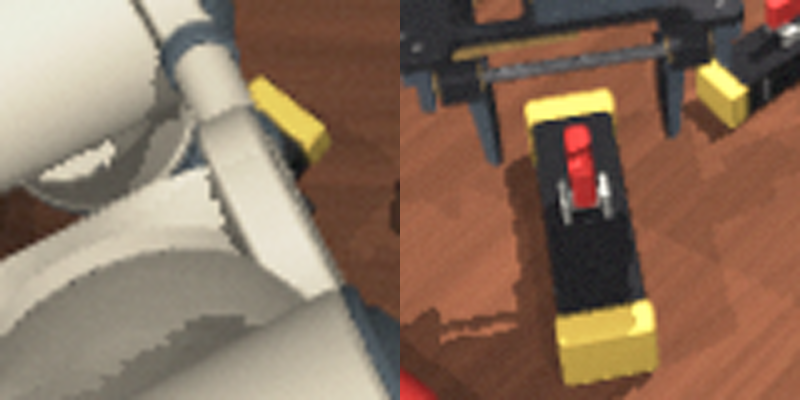

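The fingers straddle the handle of the large pack: tips at about (495,162) and (672,135) in the crop, handle at (580,165). I go down, grip and lift.

```bash
python3 - <<'E'
from h import *
p=np.load("est.npz")["p"]
print(manip.line_to([p[0],p[1],.074],speed=.08,force_limit=15))
s0=manip.sense();manip.close(50);s=manip.sense();print(s["finger_gap"],s["finger_force"],s["t"])
manip.line_to([p[0],p[1],.30],speed=.12);manip.dwell(.5);s=manip.sense()
R=Rn.from_euler('z',p[2])
print(s["t"],s["finger_gap"],s["ft_force"]-s0["ft_force"],R.inv().apply(s["wrist_torque"]-s0["wrist_torque"]),s["tool_pos"])
im2=manip.capture("side")
cv2.imwrite("pics/c4.png",cv2.resize(im2[60:260,180:400],(660,600),interpolation=2)[:,:,::-1])
E
```

```text
False
0.01364147490253798 49.99525487422943 6.175
8.7083 0.013762192644703955 [-0.17265826 -0.09068189 -7.47408684] [-0.06262727 -0.05562809  0.04312815] [0.44876862 0.31671253 0.2999924 ]
```

View pics/c4.png

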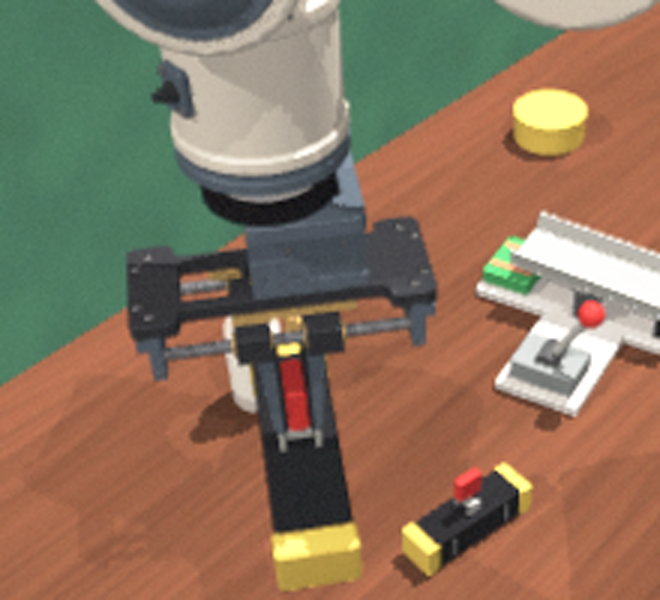

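```bash
python3 - <<'E'
from h import *
p=np.load("est.npz")["p"]
tp=manip.sense()["tool_pos"];G=tp+[0,0,.019]
def body(th,dx,L,dz=0):  # th + : local +x end down
    Rz=Rn.from_euler('z',p[2]);return G+Rz.apply(np.array([dx,0,-.034+dz])+Rn.from_euler('y',th).apply(np.array(L)-[0,0,.058]))
L=[(-.09,.028,.048),(-.09,-.028,.048),(-.09,.028,0),(-.09,-.028,0)]
obs=np.array([(275,546),(358,538),(281,588),(359,579)])/3+[180,60]
for th in(-.209,.209):
    f=lambda v:np.r_[(proj("side",np.array([body(th,v[0],l,v[1]) for l in L]))-obs).ravel(),v[1]*300]
    r=least_squares(f,[0,0]);print(th,r.x,r.cost,np.round(f(r.x),1))
f=lambda v:(proj("side",np.array([body(v[0],v[1],l) for l in L]))-obs).ravel()
r=least_squares(f,[0,0]);print("free",r.x,r.cost)
s=manip.sense();print(Rn.from_euler('z',p[2]).inv().apply(s["wrist_torque"]))
E
```

```text
-0.209 [0.00630486 0.00020897] 8.268270574174199 [-1.6  2.4 -0.3  0.7 -1.7 -0.7 -0.2 -2.   0.1]
0.209 [-0.00638175 -0.00358684] 25.730857049400132 [-2.6 -2.   0.  -3.9 -1.5  3.8  1.7  2.2 -1.1]
free [-0.0922146   0.00408141] 4.529315612689957
[ 0.09577498 -0.16233805  0.01560789]
```

```bash
python3 - <<'E'
from h import *
d=np.load("est.npz")["d"]
_,q=tool(d[2]);manip.reach([d[0],d[1],.28],q);manip.dwell(.5)
s=manip.sense();print(s["t"],s["tool_pos"],s["finger_gap"],Rn.from_euler('z',d[2]).inv().apply(s["wrist_torque"]))
im=manip.capture("side");cv2.imwrite("pics/raw5.png",im[:,:,::-1])
cv2.imwrite("pics/c5.png",cv2.resize(im[40:210,310:500],(665,595),interpolation=2)[:,:,::-1])
E
```

```text
11.2 [ 0.54686019 -0.21217004  0.28000252] 0.014135737700867328 [0.0307654  0.15082371 0.01351574]
```

View pics/c5.png

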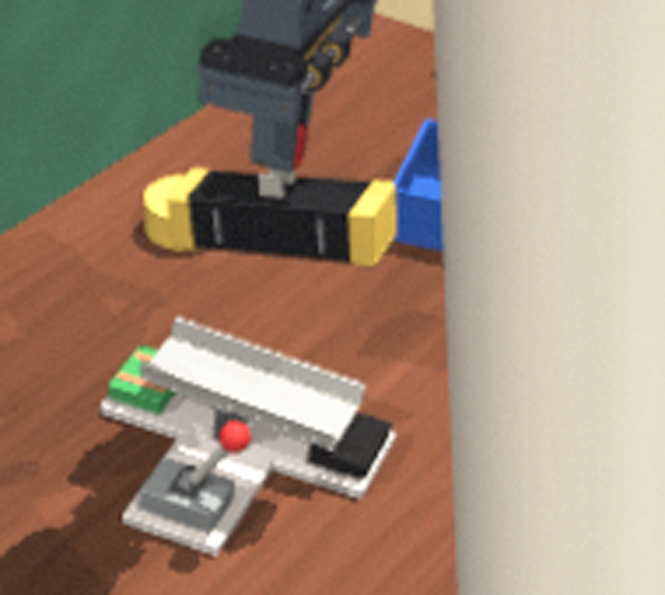

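```bash
python3 - <<'E'
from h import *
d=np.load("est.npz")["d"]
G=manip.sense()["tool_pos"]+[0,0,.019]
def body(th,dx,L):
    return G+Rn.from_euler('z',d[2]).apply(np.array([dx,0,-.034])+Rn.from_euler('y',th).apply(np.array(L)-[0,0,.058]))
L=np.array([(x,y,z) for x in(.09,-.09) for y in(.028,-.028) for z in(0,.048)])
im=cv2.imread("pics/raw5.png")[40:210,310:500];out=[]
for dx in(0,-.006):
    P=(proj("side",np.array([body(.209,dx,l) for l in L]))-[310,40]+.5)*5
    o=cv2.resize(im,None,fx=5,fy=5,interpolation=2)
    for i in range(8):
        for j in range(i):
            if (i^j) in(1,2,4): cv2.line(o,tuple(P[i].astype(int)),tuple(P[j].astype(int)),(255,0,255),1)
    out.append(o[190:420,180:580])
cv2.imwrite("pics/c6.png",np.vstack(out))
E
```

```text
(no output)
```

View pics/c6.png

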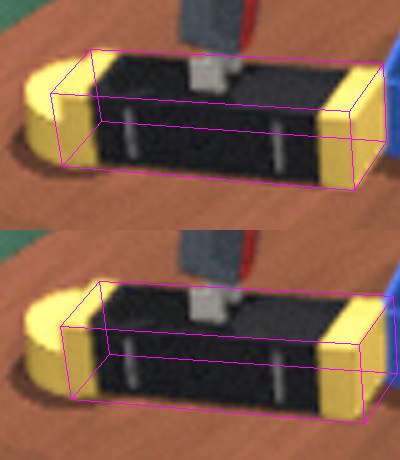

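The overlay with zero grip offset and a 12° dip towards the green end matches the pack's edges, so the heavy end is already over the green block. I place it tilted parallel to the lowered cradle.

```bash
python3 - <<'E'
from h import *
d=np.load("est.npz")["d"]
Rz=Rn.from_euler('z',d[2]);a=.12;hl=a-.2094
n=Rn.from_euler('y',a).apply([0,0,1]);hn=Rn.from_euler('y',hl).apply([0,0,1])
g=np.array([0,0,.040])+n*.066+hn*(.034-.019)   # TCP in dock frame
T=np.r_[d[:2],0]+Rz.apply(g)
_,q=tool(d[2],hl)
up=np.array([0,0,1.])
manip.line_to(T+.06*up,q,speed=.1);manip.dwell(.3)
s0=manip.sense();print(T,s0["ft_force"])
hit=manip.line_to(T-.004*up,speed=.02,force_limit=5)
s=manip.sense();print(hit,s["tool_pos"]-T,s["ft_force"]-s0["ft_force"],s["t"])
manip.dwell(.2);s=manip.sense();print(s["ft_force"]-s0["ft_force"])
im=manip.capture("side");im2=manip.capture("top")
cv2.imwrite("pics/c7.png",np.hstack([cv2.resize(im[80:200,320:440],(400,400),interpolation=2),cv2.resize(im2[125:245,355:475],(400,400),interpolation=2)])[:,:,::-1])
E
```

```text
[ 0.55324312 -0.21081206  0.12046547] [-0.11568567  0.14783467 -6.46833062]
True [ 1.49537331e-04 -2.43826347e-05  9.29222949e-04] [-0.23875835  0.19165144 14.47651376] 15.2833
[ 0.14634064  0.66662292 15.59566011]
```

View pics/c7.png

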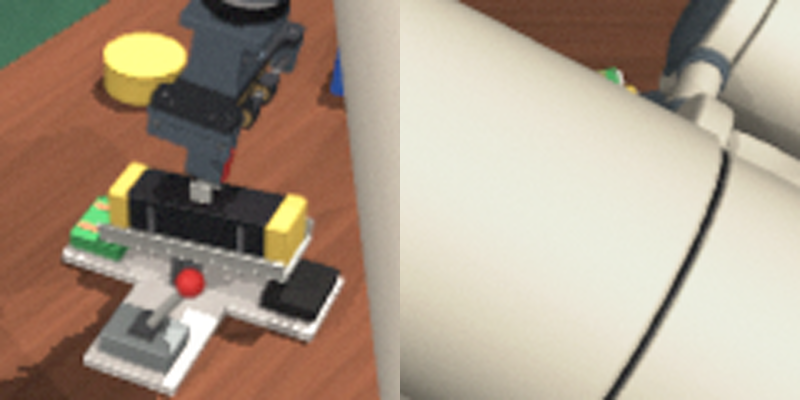

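Side crop: the pack lies in the trough with the cradle tilted to the green end at about (95,235), and contact came at the expected height. I release it, back off and look.

```bash
python3 - <<'E'
from h import *
d=np.load("est.npz")["d"]
t=manip.sense()["tool_pos"];up=np.array([0,0,1.])
manip.line_to(t+.0005*up,speed=.01)
manip.gripper_open();manip.dwell(.4)
hn=Rn.from_euler('z',d[2]).apply(Rn.from_euler('y',.12-.2094).apply([0,0,1]))
manip.line_to(t+.10*hn,speed=.1)
_,q=tool(d[2])
w=lambda x,y,z:place(d,(x,y,z))[0]
manip.reach(w(-.11,.135,.22),q);manip.close(20);print(manip.sense()["t"])
im=manip.capture("side");im2=manip.capture("top")
cv2.imwrite("pics/c8.png",np.hstack([cv2.resize(im[80:200,320:440],(400,400),interpolation=2),cv2.resize(im2[125:245,355:475],(400,400),interpolation=2)])[:,:,::-1])
E
```

```text
20.7917
```

View pics/c8.png

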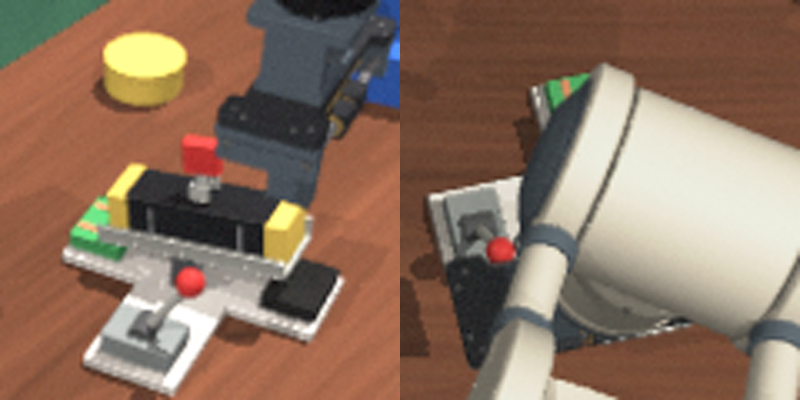

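The pack has stayed in the trough with the cradle down and the handle upright at crop (202,155). I check its position by number, then push the lever.

```bash
python3 - <<'E'
from h import *
d=np.load("est.npz")["d"]
w=lambda x,y,z:place(d,(x,y,z))[0]
n=Rn.from_euler('y',.12)
def chk(tag):
    im=cv2.GaussianBlur(manip.capture("side"),(0,0),.1).astype(int);r,g,b=im[...,0],im[...,1],im[...,2]
    m=(r>150)&(g<70)&(b<70);k,lab,st,ce=cv2.connectedComponentsWithStats(m.astype(np.uint8))
    print(tag,[(st[i,4],ce[i].round(1).tolist()) for i in range(1,k) if st[i,4]>8 and 330<ce[i][0]<430])
for dx in(0,.01):
    print(dx,proj("side",w(*(np.array([0,0,.04])+n.apply([dx,0,.008+.089])))))
chk("before")
z=.092
manip.line_to(w(-.11,.135,z),speed=.12)
hit=manip.line_to(w(.018,.135,z),speed=.06,force_limit=10)
s=manip.sense();print(hit,Rn.from_euler('z',-d[2]).apply(s["tool_pos"]-w(0,0,0)),s["ft_force"],s["t"])
E
```

```text
0 [[380.15030595 126.59897119]]
0.01 [[377.12104227 126.05384812]]
before [(np.int32(81), [379.8, 127.9]), (np.int32(29), [376.1, 165.4]), (np.int32(38), [334.7, 220.3]), (np.int32(85), [335.9, 353.2])]
True [0.01137955 0.13539496 0.09139491] [-3.77971566 -1.78746847  2.69826634] 24.0083
```

```bash
python3 - <<'E'
from h import *
d=np.load("est.npz")["d"]
w=lambda x,y,z:place(d,(x,y,z))[0]
manip.line_to(w(-.05,.135,.092),speed=.1);manip.line_to(w(-.05,.135,.25),speed=.15)
_,q=tool(d[2]);manip.reach(w(-.15,.2,.28),q);manip.dwell(.3)
for n in("side","top"):
    im=manip.capture(n).astype(int);r,g,b=im[...,0],im[...,1],im[...,2]
    k,lab,st,ce=cv2.connectedComponentsWithStats(((r>150)&(g<70)&(b<70)).astype(np.uint8))
    print(n,[(int(st[i,4]),ce[i].round(1).tolist()) for i in range(1,k) if st[i,4]>8])
    for s in(.85,1.):
        print(s,proj(n,w(.08*np.sin(s-.5),.135,.034+.08*np.cos(s-.5))))
    print("handle",proj(n,w(*(np.array([0,0,.04])+Rn.from_euler('y',.12).apply([0,0,.097])))))
    print("handle y+8mm",proj(n,w(*(np.array([0,0,.04])+Rn.from_euler('y',.12).apply([0,.008,.097])))))
print(manip.sense()["t"])
E
```

```text
side [(87, [380.1, 127.7]), (30, [480.2, 140.0]), (21, [352.7, 158.5]), (14, [333.1, 223.5]), (93, [232.5, 317.6]), (84, [336.1, 353.3])]
0.85 [[356.32752006 156.83946659]]
1.0 [[352.87812635 157.05491979]]
handle [[380.15030595 126.59897119]]
handle y+8mm [[379.12888573 127.95962677]]
top [(12, [427.8, 172.2]), (17, [377.5, 173.4]), (67, [207.4, 202.6]), (20, [516.2, 240.8]), (52, [527.0, 255.9]), (17, [539.8, 263.2]), (16, [216.2, 286.9])]
0.85 [[379.42368458 178.79655256]]
1.0 [[378.29412955 175.73440663]]
handle [[427.35330982 172.33796218]]
handle y+8mm [[424.68925916 172.8875551 ]]
26.9333
```

Both views put the lever fully over (about 1.0 rad) and the pack centred, and the arm is clear. I hand it in.

```bash
python3 -c "
from workcell import manip
print(manip.sign_off())"
```

```text
the job is handed in; nothing more can be done
None
```

The job is handed in at about 27 s: the pack sits centred in the cradle with its heavy end down on the green block, the switch lever is fully over, and the arm is clear (checked in both camera views; `sign_off` gave no verdict).

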